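Sort loose vacuum fittings into their stock trays at a coating bench

ROBOT

A 7-joint arm with a two-finger parallel gripper is mounted at the origin on the work surface. World frame = base frame: x ahead of the robot, y to its left, z up, the work surface at z = 0. Lengths are in m, angles in rad, forces in N, time in s.
With the tool pointing down it reaches from about 0.4 to 0.85 m from the base axis. Payload 10.4 kg.
Tool frame: the origin (TCP) lies at the very end of the fingers, on their centre line; the grasp point (between the pads) lies 19 mm behind it; z points along the fingers, y is the line along which they close (so a half turn about z gives the same grasp; the last joint's range is limited). The gripper opens to 85 mm and grips with 20 to 120 N. Pads are 22 mm wide; open, the fingers measure 114 mm over their backs; the gripper's body (76 mm by 85 mm) begins 54 mm behind the grasp point. The pads swing forward as they close: fully open they stand 13 mm farther back than shut.
Start: joints at [1.168, 0.332, -0.065, 1.46, 0.022, 1.35, -0.088], TCP at [0.232, -0.58, 0.231] pointing down, gripper open.
Joint ranges: [-2.6, 2.6], [-0.5, 2.12], [-1.47, 1.34], [0.16, 2.42], [-1.27, 4.41], [0.06, 2.06], [-2.6, 2.6]. Speed limits (rad/s): [2.22, 2.22, 2.79, 2.79, 3.14, 3.14, 3.14].

INTERFACE

Orientations are given as a unit quaternion [x, y, z, w].
In Python, from workcell import * gives the robot as it stands.
- The arm moves only by the tool step_arm, never from a script. Its argument "commands" is one flat list of numbers, 7 for each row, row after row: the finger opening in mm, from 0 to 85.4, then the shift along the world's x, y, z as a fraction of full scale, then the turn, a rotation vector about the world's x, y, z as a fraction of full scale. A call has exactly 10 rows; each row is the pose to reach, as a shift and turn from the pose commanded when the call began, turning the shorter way round; what a row does not reach only later rows make up. Full scale, the value 1, is 0.6 m for a shift and pi rad for a turn. A row lasts 1/8 s, in which the tool goes at most 62.5 mm and 10.7 degrees, less where a joint would pass 70% of its speed; a pose out of reach is approached as far as the arm can. A call with a number of a shift or a turn outside -1 to 1 is refused whole. A call with a gripper value outside its range is refused whole. The fingers move at their own pace and stop on an object; "squeeze" is the grip in N (left out, the last holds). Time passes only in rows, so rows that repeat a pose let the fingers close, or fill a call up. It gives the time, the measured TCP pose, the force, the opening and the grip force at its end, in the units of the state.
- get_obs(): the state, without advancing time (a new reading comes with each control period).
- camera(name): name is "scene" or "side" or "wrist"; returns the picture (420x560x3 uint8, red, green, blue); there is no depth.
- camera_params(name): a dict with "mtx" (3x3 intrinsics, pixels), "extrinsics" (4x4, takes a point from world to camera coordinates); the wrist camera has in their place "tool_from_camera" (4x4, takes a point from camera to tool coordinates, whose origin is the TCP and whose axes are the flange's). Camera axes: x right, y down, z forward; pixel columns grow to the right and rows downward; lengths in m; the calibration is good to about 2 mm. A picture is of the moment at which its call begins: read the wrist's pose just before it. camera_params takes no time and is no camera call.
- hand_in(): hands the job in; it is judged then, once.
The state is a dict: "clock": time; "joint_pos": joint angles; "joint_velocities": joint speeds; "tau": joint torques, N m; "position": TCP position; "ee_rot": TCP orientation; "ft_force": force on the tool from outside, world axes, zero at the start; "torque": the same for the moment, N m; "grip_width": opening from 0.0 (shut) to 1.0 (fully open); "grasp_force": force on a finger pad.
Only numpy, scipy, OpenCV 4.12 (cv2) and the standard library are available. Lean on these libraries where they do the work, as an engineer would, in place of code of your own. Each camera call takes 0.05 s, during which the arm holds its last target. There are 200 camera calls.

TASK

Sort the five loose vacuum fittings lying on the bench - a clamp, two centring rings and two hose adapters - into the three shallow white trays: each goes into the tray whose foam strip already holds fittings of its own kind. Set each one down, without dropping it, on the bare floor of the tray's empty bay, lying flat beside any other and not on it (the adapters upright on their flanges). Do not push or tip the wafer carrier at the right of the bench.

Things in the scene. Friction and masses are not known exactly. Their poses are not given: they have to be found in the camera images.
- clamp: Loose aluminium flange clamp lying flat: ring 52 mm across, 18 mm high, 39 mm hole; hinge knuckle on its -x side (to x = -36 mm); two lugs with bolt and wing nut on its +x side (x = 22 to 49 mm, y = -18 to +30 mm). Origin: ring centre, on the underside; z up. Grip across the ring along its y axis (52 mm at x = 0). About 0.11 kg.
- ring_a: Loose centring ring, first of two alike: flat aluminium ring, 44 mm outside, 26 mm hole, 10 mm high, with a black rubber O-ring let into its upper face. Lies flat; origin: centre of its underside, z up. About 0.03 kg.
- ring_b: Loose centring ring, second of two, exactly like ring_a; either may lie anywhere among the fittings.
- adapter_a: Loose hose adapter, first of two alike, bright steel: a round foot flange, 40 mm across and about 4 mm thick, with a barbed hose stem 26 mm thick standing up from it; 58 mm high in all. Stands upright on its flange; origin: centre of its underside, z up along the stem. About 0.13 kg.
- adapter_b: Loose hose adapter, second of two, exactly like adapter_a.
- tray_clamps: Fixed white tray, 210 x 135 mm, 22 mm high, walls 3 mm, floor top 3 mm above the bench. Origin: centre of underside; x along its length, z up. Dark foam strip at its +x end (x = 40 to 102 mm, top at 12 mm) holds one stored clamp, fixed, centred at x = 71 mm, 24 mm above the bench. Empty bay: inside x = -102 to +40 mm, y = -64 to +64 mm.
- tray_rings: Same tray, origin, foam strip and empty bay as tray_clamps (turned its own way); its foam strip holds two stored centring rings, fixed, at x = 71 mm, y = -32 and +32 mm, up to 20 mm above the bench.
- tray_adapters: Same tray, origin, foam strip and empty bay as tray_clamps (turned its own way); its foam strip holds two stored hose adapters, fixed and standing, at x = 71 mm, y = -32 and +32 mm, up to 66 mm above the bench.
- carrier: Wafer carrier full of coated wafers: open translucent box 150 x 130 mm with a white cassette in it, 82 mm high overall; stands at the right of the bench (-y side), not part of the job. Origin: centre of its underside.
Mind the look-alikes: they are no part of the job. What is shaped like the adapter_a but pink or purple is not meant.

How it is judged:
By the outcome, as a careful person would: the job done as asked, in the order asked, and still so for the second after the job is handed in, with the robot touching nothing.
It also fails if it takes over 115 s, if anything falls off the work surface, if the arm or the gripper's body presses on something with over 40 N, if the wrist force passes 120 N, or if a joint passes its speed limit or range.

## Working session

There is one attempt and no reset: what is moved stays moved. The work goes in short steps, Python scripts to look and compute and a tool call to move; the robot and the scene stay as the last step left them, time stands still between calls to the robot, and variables do not carry over. Pictures are saved under pics/ and viewed, at most 14 in all, crops included, and the job is handed in when it is done.

Besides the shell and the picture viewer there is one more tool, called after "Request:" as a command line: name --argument value ..., lists and objects as JSON in quotes. step_arm: Moves the arm, as the interface text tells. Its arguments: {"type":"object","properties":{"commands":{"type":"array","items":{"type":"number"}},"squeeze":{"type":"number"}},"required":["commands"]}

```bash
mkdir -p pics
cat > h.py <<'E'
from workcell import *
import numpy as np, cv2
from scipy.spatial.transform import Rotation as R
def snap(n,f):
    im=camera(n); cv2.imwrite('pics/'+f,im[:,:,::-1]); return im
def ray(n,uv,z,T=None):
    p=camera_params(n); K=np.array(p['mtx'])
    if T is None:
        E=np.linalg.inv(np.array(p['extrinsics']))
    else: E=T@np.array(p['tool_from_camera'])
    d=E[:3,:3]@np.linalg.inv(K)@np.array([uv[0],uv[1],1.]); o=E[:3,3]
    return o+d*(z-o[2])/d[2]
def toolT():
    s=get_obs(); T=np.eye(4);T[:3,:3]=R.from_quat(s['ee_rot']).as_matrix();T[:3,3]=s['position'];return T
E
python3 - <<'E'
from h import *
s=get_obs(); print({k:np.round(v,3).tolist() for k,v in s.items()})
for n in ['scene','side','wrist']:
    snap(n,n+'0.png'); p=camera_params(n); print(n,{k:np.round(v,3).tolist() for k,v in p.items() if k!='name'})
E
```

```text
{'clock': 0.0, 'joint_pos': [1.168, 0.333, -0.065, 1.461, 0.022, 1.35, -0.089], 'joint_velocities': [0.0, -0.0, 0.001, -0.001, -0.001, -0.0, -0.001], 'tau': [0.0, -62.545, 0.049, -39.16, 0.016, 0.01, 0.0], 'position': [0.232, -0.58, 0.23], 'ee_rot': [0.982, 0.189, -0.0, -0.001], 'ft_force': [-0.084, 0.421, -0.604], 'torque': [-0.039, -0.0, 0.001], 'grasp_force': 0.0, 'grip_width': 0.999}
scene {'mtx': [[414.426, 0.0, 274.463], [0.0, 414.426, 209.361], [0.0, 0.0, 1.0]], 'extrinsics': [[0.815, 0.58, -0.013, -0.358], [0.475, -0.681, -0.557, -0.286], [-0.332, 0.447, -0.83, 1.301], [0.0, 0.0, 0.0, 1.0]]}
side {'mtx': [[514.597, 0.0, 279.645], [0.0, 514.597, 208.529], [0.0, 0.0, 1.0]], 'extrinsics': [[-0.935, -0.354, 0.003, 0.431], [-0.178, 0.463, -0.868, 0.204], [0.306, -0.813, -0.496, 1.278], [0.0, 0.0, 0.0, 1.0]]}
wrist {'mtx': [[351.267, 0.0, 274.877], [0.0, 351.267, 204.772], [0.0, 0.0, 1.0]], 'tool_from_camera': [[0.0, -0.961, -0.276, 0.07], [1.0, -0.0, 0.001, -0.0], [-0.001, -0.276, 0.961, -0.143], [0.0, 0.0, 0.0, 1.0]]}
```

View pics/scene0.png

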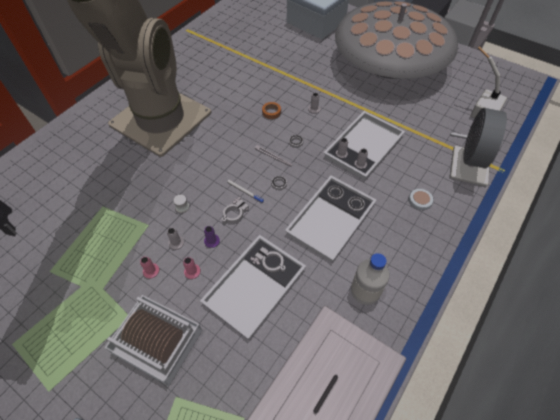

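View pics/side0.png

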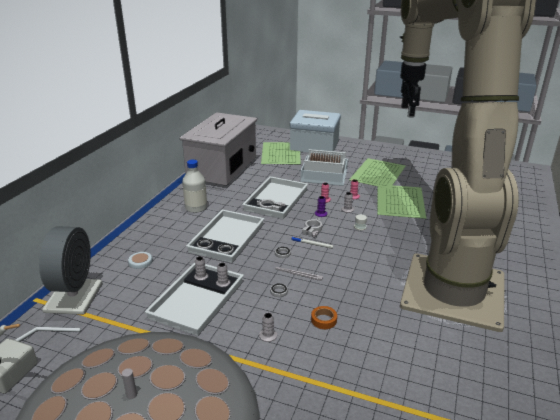

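The scene view shows loose adapters at about (174,237) and (315,102), rings at (279,183) and (296,141), and the clamp at (234,212). The trays are clamps (254,287), rings (331,218) and adapters (364,145). The pink and purple pieces are decoys.

Run:
```python
from h import *
P=dict(adA=[(174,244),(348,208)],adB=[(315,108),(268,338)],r1=[(279,183),(283,251)],r2=[(296,141),(279,290)],clamp=[(233,213),(313,228)],tA=[(364,145),(197,293)],tR=[(331,218),(227,235)],tC=[(254,287),(276,196)],car=[(153,338),(325,167)])
for k,(a,b) in P.items():
    print(k,ray('scene',a,.005)[:2].round(3),ray('side',b,.005)[:2].round(3))
im=cv2.imread('pics/scene0.png')[85:345,130:410]
cv2.imwrite('pics/c1.png',cv2.resize(im,None,fx=2.3,fy=2.3,interpolation=cv2.INTER_CUBIC))
```

```text
adA [ 0.349 -0.309] [ 0.345 -0.303]
adB [0.377 0.309] [0.366 0.322]
r1 [0.455 0.   ] [ 0.453 -0.005]
r2 [0.406 0.158] [0.403 0.158]
clamp [ 0.412 -0.151] [ 0.412 -0.149]
tA [0.579 0.258] [0.586 0.241]
tR [ 0.632 -0.016] [ 0.632 -0.023]
tC [ 0.583 -0.285] [ 0.586 -0.296]
car [ 0.474 -0.509] [ 0.499 -0.57 ]
```

View pics/c1.png

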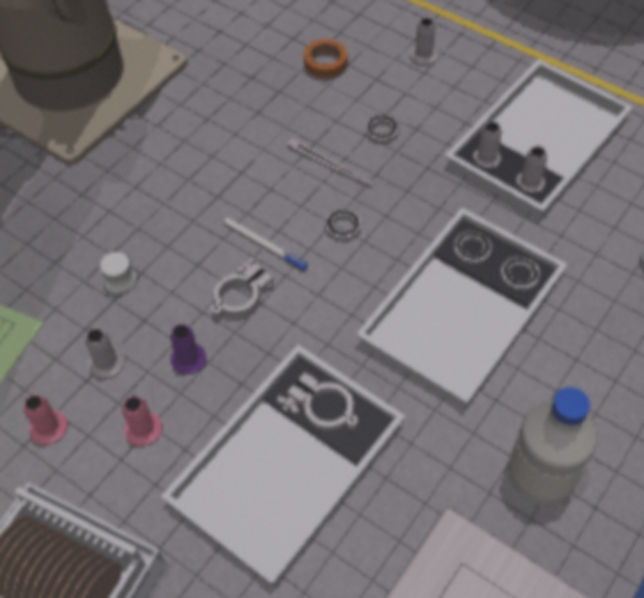

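The crop confirms the five parts, and the foam contents match the trays. I'll go over the right half with the wrist camera.

Request:
step_arm --commands '[85,0.05,0.1,0.05,0,0,0,85,0.1,0.2,0.1,0,0,0,85,0.14,0.3,0.15,0,0,0,85,0.18,0.4,0.15,0,0,0,85,0.22,0.48,0.15,0,0,0,85,0.25,0.55,0.15,0,0,0,85,0.28,0.6,0.15,0,0,0,85,0.28,0.6,0.15,0,0,0,85,0.28,0.6,0.15,0,0,0,85,0.28,0.6,0.15,0,0,0]' --squeeze 40

```text
clock: 1.4
position: [0.3991, -0.2216, 0.3211]
ee_rot: [0.982, 0.188, -0.0, -0.0]
ft_force: [-0.1, -0.5, -0.1]
grip_width: 0.994
grasp_force: 0.0
```

Run:
```python
from h import *
T=toolT(); np.save('T1.npy',T); snap('wrist','w1.png'); s=get_obs();print(s['clock'],s['position'],s['ee_rot'],s['joint_pos'])
C=lambda l:[(u/2.3+130,v/2.3+85) for u,v in l]
for k,l in dict(tC=[(300,347),(403,415),(270,585),(165,497)],tR=[(464,210),(566,265),(466,403),(360,333)],tA=[(541,62),(632,107),(540,210),(448,154)]).items():
    q=np.array([ray('scene',p,.022)[:2] for p in C(l)]); print(k,q.round(3).tolist(),q.mean(0).round(3),[np.linalg.norm(q[i]-q[i-1]).round(3) for i in range(4)])
print([ray('scene',p,.003)[:2].round(3) for p in C([(187,358),(120,285),(424,55),(103,363)])])
```

```text
1.45 [ 0.39916246 -0.22154989  0.32116052] [ 9.82224734e-01  1.87708672e-01 -1.22164576e-04 -1.05763115e-04] [ 0.80998314 -0.05961556 -0.38084161  1.71248674 -0.02226082  1.4848022
 -0.76146458]
tC [[0.52, -0.173], [0.655, -0.177], [0.649, -0.395], [0.512, -0.386]] [ 0.584 -0.283] [np.float64(0.214), np.float64(0.136), np.float64(0.218), np.float64(0.138)]
tR [[0.568, 0.091], [0.704, 0.089], [0.701, -0.127], [0.563, -0.121]] [ 0.634 -0.017] [np.float64(0.212), np.float64(0.137), np.float64(0.216), np.float64(0.139)]
tA [[0.522, 0.365], [0.657, 0.359], [0.642, 0.142], [0.506, 0.156]] [0.582 0.255] [np.float64(0.21), np.float64(0.136), np.float64(0.217), np.float64(0.137)]
[array([ 0.419, -0.247]), array([ 0.292, -0.217]), array([0.376, 0.306]), array([ 0.347, -0.305])]
```

View pics/w1.png

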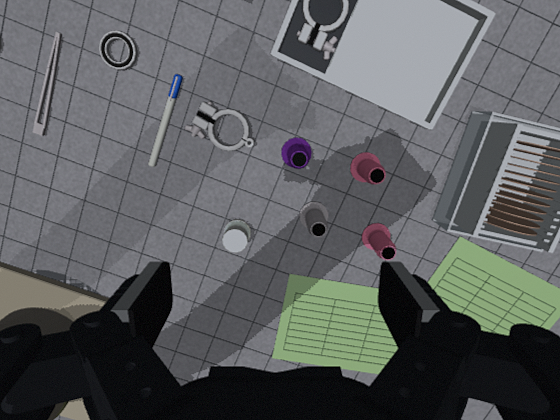

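The wrist view shows ring r1 at (118,50), the clamp at about (229,130) with its lugs to the left, and adapter A with its top at (318,229). The purple decoy is at (297,153), the pinks at (370,170) and (380,245), and the white cap at (235,237). Next I'll measure these and move to the left half.

```bash
cat >> h.py <<'E'
def holes(im,c,r,th,inv=False):
    x,y=c; g=cv2.cvtColor(im,cv2.COLOR_RGB2GRAY)[max(y-r,0):y+r,max(x-r,0):x+r]
    g=cv2.resize(g,None,fx=4,fy=4,interpolation=cv2.INTER_CUBIC)
    m=((g<th) if inv else (g>th)).astype(np.uint8)
    cs,h=cv2.findContours(m,cv2.RETR_CCOMP,cv2.CHAIN_APPROX_NONE)
    out=[]
    for k,q in enumerate(cs):
        if cv2.contourArea(q)>16*40 :
            e=cv2.fitEllipse(q); out.append(('hole' if h[0][k][3]>=0 else 'out',((e[0][0]+.5)/4-.5+max(x-r,0),(e[0][1]+.5)/4-.5+max(y-r,0)),np.round(np.array(e[1])/4,1)))
    return out
E
python3 - <<'E'
from h import *
T=np.load('T1.npy'); im=cv2.imread('pics/w1.png')[:,:,::-1].copy()
for n,c,r,z in [('ring',(118,50),26,.01),('clamp',(229,130),38,.018)]:
  for th in (110,140):
    for t,p,ax in holes(im,c,r,th): print(n,th,t,np.round(p,1),ax,ray('wrist',p,z,T)[:2].round(4))
for n,p,z in [('adA top',(318.5,229),.058),('purple',(299,158),.058),('pink',(377,175),.058),('pink2',(388.5,253),.058),('cap',(235,240),.03),('knuckle',(249.5,143),.012),('lugs',(204,121),.015),('tC1',(432,128),.022),('tC2',(274,52),.022),('tC3',(494,14),.022)]: print(n,ray('wrist',p,z,T)[:2].round(4))
for y0,x0,f in [(85,185,'k')]:
  pass
E
```

```text
ring 110 out [129.5  72.9] [ 6.1 27.2] [ 0.4325 -0.0186]
ring 110 out [116.6  49.7] [23.4 27.2] [0.4521 0.0025]
ring 110 hole [115.6  49.3] [18.  22.4] [0.4521 0.0037]
ring 110 out [136.9  47.2] [15.2 46.9] [ 0.4638 -0.0193]
ring 110 out [110.7  49. ] [44.7 56.8] [0.4502 0.0092]
ring 110 hole [116.6  49.6] [31.3 36.2] [0.4522 0.0026]
ring 140 out [116.6  49.5] [34.2 39.3] [0.4524 0.0026]
ring 140 hole [116.5  49.5] [31.8 36.8] [0.4523 0.0026]
clamp 110 out [254.4 163.3] [10.2 23.4] [ 0.3866 -0.1986]
clamp 110 out [229.5 160.4] [16.4 36.7] [ 0.3784 -0.1678]
clamp 110 out [260.2 149.7] [16.1 24.3] [ 0.4055 -0.1992]
clamp 110 out [194.3 131.5] [ 8.1 12.6] [ 0.3962 -0.1148]
clamp 110 out [220.5 129.2] [42.7 60.9] [ 0.4109 -0.1443]
clamp 110 out [217.7  96.7] [10.7 23.9] [ 0.4463 -0.1284]
clamp 140 out [200.  122.3] [ 7.4 17.5] [ 0.4095 -0.1178]
clamp 140 out [229.  130.3] [35.6 43.4] [ 0.4136 -0.1546]
clamp 140 out [207.1 108.7] [ 7.6 17.8] [ 0.4282 -0.1209]
adA top [ 0.3466 -0.3001]
purple [ 0.4184 -0.2441]
pink [ 0.4337 -0.337 ]
pink2 [ 0.3497 -0.3944]
cap [ 0.2836 -0.2108]
knuckle [ 0.4076 -0.1836]
lugs [ 0.4125 -0.1215]
tC1 [ 0.5089 -0.3865]
tC2 [ 0.5176 -0.1736]
tC3 [ 0.6466 -0.3906]
```

Request:
step_arm --commands '[85,0,0.1,0,0,0,0,85,0.01,0.2,0,0,0,0,85,0.02,0.3,0,0,0,0,85,0.03,0.4,0,0,0,0,85,0.04,0.5,0,0,0,0,85,0.05,0.58,0,0,0,0,85,0.05,0.65,0,0,0,0,85,0.05,0.65,0,0,0,0,85,0.05,0.65,0,0,0,0,85,0.05,0.65,0,0,0,0]'

```text
clock: 2.7
position: [0.4301, 0.168, 0.3213]
ee_rot: [0.982, 0.188, -0.0, 0.0]
ft_force: [-0.2, -0.5, -0.5]
grip_width: 0.993
grasp_force: 0.0
```

Run:
```python
from h import *
T=toolT(); np.save('T2.npy',T); snap('wrist','w2.png'); s=get_obs();print(s['clock'],s['position'],s['ee_rot'],s['joint_pos'])
```

```text
2.75 [0.43006647 0.16822891 0.32130387] [9.82242729e-01 1.87614431e-01 4.92988864e-06 2.15773185e-04] [ 0.47984111 -0.0357335  -0.9092387   1.68014901 -0.02787739  1.48352915
 -1.61998564]
```

View pics/w2.png

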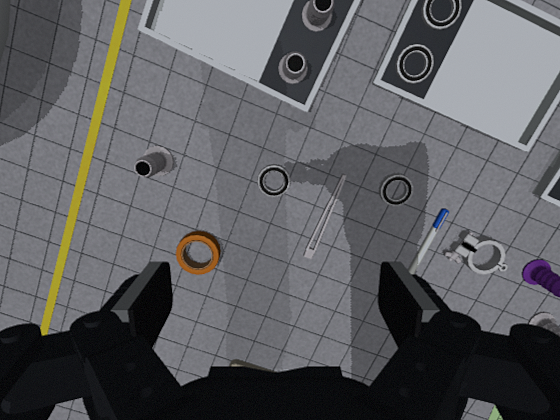

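This wrist view shows adapter B with its top at (145,168), ring 2 at (274,181), ring 1 at (397,190), the clamp at (487,255), and tray corners at (308,110) and (527,150).

Run:
```python
from h import *
T=np.load('T2.npy'); im=cv2.imread('pics/w2.png')[:,:,::-1].copy()
for n,c,r,z in [('r2',(274,181),26,.01),('r1',(397,190),26,.01),('clamp',(487,255),40,.018)]:
  for th in (130,150):
    for t,p,ax in holes(im,c,r,th): print(n,th,t,np.round(p,1),ax,ray('wrist',p,z,T)[:2].round(4))
for t,p,ax in holes(im,(145,168),14,50,True): print('adB',t,np.round(p,1),ax,ray('wrist',p,.058,T)[:2].round(4))
for n,p,z in [('adB top',(144.5,168),.058),('orange',(198,254),.01),('tA',(308,110),.022),('tA2',(140,32),.022),('tR',(527,150),.022),('tR2',(376,83),.022),('stA',(294.5,63),.066),('stA2',(323,2),.066),('knuckle',(502,267),.012),('lugtip',(449,256),.012),('lugtip2',(461,235),.012),('clampc',(487,256),.018)]: print(n,ray('wrist',p,z,T)[:2].round(4))
c=im[225:285,435:515];
c=cv2.resize(c,None,fx=6,fy=6,interpolation=cv2.INTER_CUBIC); cv2.imwrite('pics/k.png',c[:,:,::-1])
```

```text
r2 130 out [273.3 180.9] [30.3 30.9] [0.4036 0.1595]
clamp 130 out [453.7 257.2] [ 8.6 14.3] [ 0.397  -0.1113]
clamp 130 out [483.8 255.6] [32.2 46.3] [ 0.4144 -0.1487]
clamp 150 out [462.3 251. ] [ 6.8 13.7] [ 0.4094 -0.1177]
clamp 150 out [487.3 257.5] [31.3 36.6] [ 0.4136 -0.1548]
clamp 150 out [471.2 240. ] [ 6.9 14. ] [ 0.4281 -0.1207]
adB out [142.4 168.1] [12.4 14.1] [0.3712 0.3109]
adB top [0.3722 0.3086]
orange [0.2675 0.2191]
tA [0.5034 0.1535]
tA2 [0.5118 0.3666]
tR [ 0.5601 -0.1211]
tR2 [0.5618 0.0904]
stA [0.5414 0.1896]
stA2 [0.6052 0.1849]
knuckle [ 0.4076 -0.1864]
lugtip [ 0.3948 -0.1084]
lugtip2 [ 0.4285 -0.1082]
clampc [ 0.4155 -0.1532]
```

View pics/k.png

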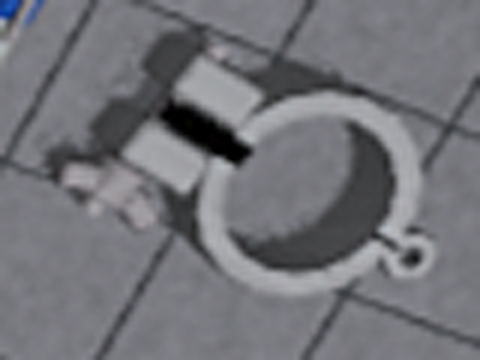

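The clamp's x axis lies at about 81° (lugs toward world +y), so I grip it along −9°. I'll start with ring 2: turn so the fingers close along world x, hover, and re-measure.

Request:
step_arm --commands '[60,-0.044,-0.015,-0.05,0,0,0.05,60,-0.044,-0.015,-0.1,0,0,0.1,60,-0.044,-0.015,-0.15,0,0,0.15,60,-0.044,-0.015,-0.2,0,0,0.2,60,-0.044,-0.015,-0.25,0,0,0.25,60,-0.044,-0.015,-0.3,0,0,0.3,60,-0.044,-0.015,-0.34,0,0,0.35,60,-0.044,-0.015,-0.367,0,0,0.379,60,-0.044,-0.015,-0.367,0,0,0.379,60,-0.044,-0.015,-0.367,0,0,0.379]'

```text
clock: 4.0
position: [0.4038, 0.1603, 0.1018]
ee_rot: [0.708, 0.706, 0.0, 0.0]
ft_force: [-0.4, -1.1, 0.4]
grip_width: 0.705
grasp_force: 0.0
```

Run:
```python
from h import *
T=toolT(); im=snap('wrist','w3.png'); s=get_obs();print(s['clock'],s['position'],s['ee_rot'],s['joint_pos'].round(2),s['grip_width'])
K=camera_params('wrist');M=np.linalg.inv(T@np.array(K['tool_from_camera']))
p=M@np.array([.4036,.1595,.01,1]);p=np.array(K['mtx'])@p[:3];p=(p[:2]/p[2]).astype(int);print(p)
for th in (130,150):
    for t,q,ax in holes(im,tuple(p),65,th):
        if ax.min()>30: print(th,t,np.round(q,1),ax,ray('wrist',q,.01,T)[:2].round(4))
```

```text
4.05 [0.40392303 0.16040954 0.10195052] [7.08058099e-01 7.06153876e-01 4.82420203e-04 4.45093894e-04] [ 0.41  0.11 -0.92  2.05  0.11  1.02 -0.56] 0.7010716226369861
[274 209]
130 out [274.2 209.3] [38.  40.1] [0.4033 0.1597]
130 out [274.2 209. ] [56.1 58.5] [0.4033 0.16  ]
150 out [271.2 209.6] [33.7 36.3] [0.4012 0.1595]
150 out [274.2 208.9] [55.8 58. ] [0.4033 0.16  ]
```

View pics/w3.png

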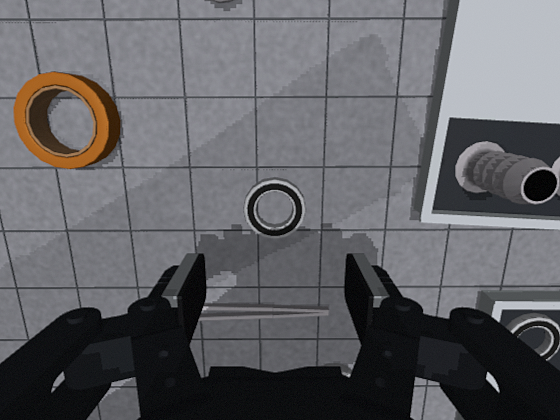

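The ring is dead centre between the fingers at (274,209). I'll descend and grip it.

Request:
step_arm --commands '[60,0,0,-0.08,0,0,0,60,0,0,-0.14,0,0,0,60,0,0,-0.16,0,0,0,60,0,0,-0.17,0,0,0,60,0,0,-0.17,0,0,0,60,0,0,-0.17,0,0,0,30,0,0,-0.17,0,0,0,30,0,0,-0.17,0,0,0,30,0,0,-0.17,0,0,0,30,0,0,-0.17,0,0,0]' --squeeze 40

```text
clock: 5.3
position: [0.4039, 0.1606, 0.0001]
ee_rot: [0.707, 0.707, 0.0, 0.001]
ft_force: [-4.0, -1.5, 12.7]
grip_width: 0.492
grasp_force: 38.8
```

Request:
step_arm --commands '[30,0,0,0.06,0,0,0,30,0,0,0.15,0,0,0,30,0.06,-0.06,0.167,0,0,0,30,0.13,-0.13,0.167,0,0,0,30,0.2,-0.2,0.167,0,0,0,30,0.27,-0.27,0.167,0,0,0,30,0.33,-0.33,0.167,0,0,0,30,0.375,-0.396,0.167,0,0,0,30,0.375,-0.396,0.167,0,0,0,30,0.375,-0.396,0.167,0,0,0]'

```text
clock: 6.55
position: [0.6281, -0.0765, 0.0993]
ee_rot: [0.707, 0.707, 0.0, -0.0]
ft_force: [-0.2, -0.2, -0.6]
grip_width: 0.488
grasp_force: 41.4
```

Run:
```python
from h import *
im=snap('wrist','w4.png'); s=get_obs();print(s['clock'],s['position'],s['ee_rot'].round(3),s['joint_pos'].round(2),s['grip_width'])
```

```text
6.6 [ 0.62797921 -0.07586767  0.0994954 ] [ 0.707  0.707  0.    -0.   ] [ 0.57  0.55 -0.7   1.56  0.37  1.17 -0.2 ] 0.4849201679599308
```

View pics/w4.png

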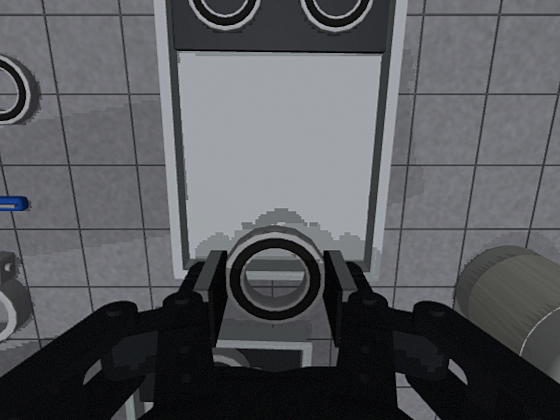

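The ring is held flat at (275,278), centred over the bay. I'll set it down gently.

Request:
step_arm --commands '[30,0,0,-0.08,0,0,0,30,0,0,-0.13,0,0,0,30,0,0,-0.15,0,0,0,30,0,0,-0.155,0,0,0,30,0,0,-0.16,0,0,0,30,0,0,-0.16,0,0,0,30,0,0,-0.16,0,0,0,48,0,0,-0.16,0,0,0,58,0,0,-0.16,0,0,0,60,0,0,-0.16,0,0,0]'

```text
clock: 7.85
position: [0.6284, -0.0771, 0.0034]
ee_rot: [0.707, 0.707, 0.0, 0.0]
ft_force: [-0.1, -0.1, 0.3]
grip_width: 0.701
grasp_force: 0.0
```

Request:
step_arm --commands '[60,0,0,0.05,0,0,0,60,0,0,0.15,0,0,0,60,-0.08,0.04,0.163,0,0,0,60,-0.17,0.08,0.163,0,0,0,60,-0.25,0.12,0.163,0,0,0,60,-0.292,0.13,0.163,0,0,0,60,-0.292,0.13,0.163,0,0,0,60,-0.292,0.13,0.163,0,0,0,60,-0.292,0.13,0.163,0,0,0,60,-0.292,0.13,0.163,0,0,0]'

```text
clock: 9.1
position: [0.4536, 0.001, 0.101]
ee_rot: [0.707, 0.707, 0.0, -0.0]
ft_force: [-0.3, 0.1, -0.4]
grip_width: 0.7
grasp_force: 0.0
```

```bash
cat > meas.py <<'E'
from h import *
import sys
x,y,z,r,mn=map(float,sys.argv[1:6]); ths=list(map(int,sys.argv[6].split(',')))
T=toolT(); im=snap('wrist',sys.argv[7]); s=get_obs();print(s['clock'],s['position'].round(4),s['ee_rot'].round(3),s['joint_pos'].round(2))
K=camera_params('wrist');M=np.linalg.inv(T@np.array(K['tool_from_camera']))
p=M@np.array([x,y,z,1]);p=np.array(K['mtx'])@p[:3];p=(p[:2]/p[2]).astype(int);print(p)
for th in ths:
    for t,q,ax in holes(im,tuple(p),int(r),abs(th),th<0):
        if ax.min()>mn: print(th,t,np.round(q,1),ax,ray('wrist',q,z,T)[:2].round(4))
E
python3 meas.py .453 .001 .01 60 30 110,130,150 w5.png
```

```text
9.15 [0.4534 0.001  0.101 ] [ 0.707  0.707  0.    -0.   ] [ 0.7   0.16 -0.85  2.01  0.14  1.03 -0.21]
[274 208]
110 out [272.7 206.5] [40.1 41.9] [0.452  0.0027]
110 hole [272.8 206.9] [36.  36.1] [0.452  0.0024]
110 out [291.1 170.2] [55.9 75.7] [0.4644 0.0281]
110 out [256.7 200. ] [ 81.8 116.9] [0.4409 0.0074]
110 hole [272.8 206.3] [53.6 55.6] [0.452  0.0028]
130 out [272.7 206.5] [39.8 41.4] [0.4519 0.0027]
130 hole [272.7 206.1] [37.  38.8] [0.452  0.0029]
130 out [275.3 210.5] [60.4 71.7] [ 4.538e-01 -2.000e-04]
150 out [272.7 206.3] [38.6 40.3] [0.4519 0.0029]
150 out [272.7 206. ] [56.4 58.2] [0.452  0.0031]
```

Request:
step_arm --commands '[60,-0.0025,0.003,-0.08,0,0,0,60,-0.0025,0.003,-0.14,0,0,0,60,-0.0025,0.003,-0.16,0,0,0,60,-0.0025,0.003,-0.168,0,0,0,60,-0.0025,0.003,-0.168,0,0,0,60,-0.0025,0.003,-0.168,0,0,0,30,-0.0025,0.003,-0.168,0,0,0,30,-0.0025,0.003,-0.168,0,0,0,30,-0.0025,0.003,-0.168,0,0,0,30,-0.0025,0.003,-0.168,0,0,0]'

```text
clock: 10.4
position: [0.4523, 0.0025, 0.0015]
ee_rot: [0.707, 0.707, 0.0, 0.001]
ft_force: [-4.6, 0.2, 14.2]
grip_width: 0.491
grasp_force: 38.6
```

Request:
step_arm --commands '[30,0,0,0.06,0,0,0,30,0,0,0.15,0,0,0,30,0.08,-0.01,0.165,0,0,0,30,0.16,-0.02,0.165,0,0,0,30,0.24,-0.03,0.165,0,0,0,30,0.293,-0.0375,0.165,0,0,0,30,0.293,-0.0375,0.165,0,0,0,30,0.293,-0.0375,0.165,0,0,0,30,0.293,-0.0375,0.1,0,0,0,30,0.293,-0.0375,0.08,0,0,0]'

```text
clock: 11.65
position: [0.6254, -0.02, 0.0467]
ee_rot: [0.707, 0.707, -0.001, -0.001]
ft_force: [-0.3, -0.4, -0.8]
grip_width: 0.489
grasp_force: 40.6
```

```bash
python3 -c "
from h import *
s=get_obs();print(s['position'],s['grip_width'],s['grasp_force'])"
```

```text
[ 0.62540485 -0.0200013   0.04667658] 0.4887015729335907 40.62176585197449
```

Request:
step_arm --commands '[30,0,0,-0.03,0,0,0,30,0,0,-0.055,0,0,0,30,0,0,-0.068,0,0,0,30,0,0,-0.074,0,0,0,30,0,0,-0.074,0,0,0,30,0,0,-0.074,0,0,0,48,0,0,-0.074,0,0,0,58,0,0,-0.074,0,0,0,60,0,0,-0.074,0,0,0,60,0,0,-0.05,0,0,0]'

```text
clock: 12.9
position: [0.6266, -0.0198, 0.0178]
ee_rot: [0.707, 0.707, -0.001, -0.001]
ft_force: [-0.3, 0.5, -0.2]
grip_width: 0.702
grasp_force: 0.0
```

Request:
step_arm --commands '[72,0,0,0.05,0,0,0,72,0,0,0.14,0,0,0,72,-0.07,-0.05,0.155,0,0,-0.05,72,-0.14,-0.1,0.155,0,0,-0.05,72,-0.21,-0.15,0.155,0,0,-0.05,72,-0.28,-0.2,0.155,0,0,-0.05,72,-0.3555,-0.2245,0.155,0,0,-0.05,72,-0.3555,-0.2245,0.155,0,0,-0.05,72,-0.3555,-0.2245,0.155,0,0,-0.05,72,-0.3555,-0.2245,0.155,0,0,-0.05]'

```text
clock: 14.15
position: [0.4153, -0.1537, 0.1118]
ee_rot: [0.76, 0.65, 0.001, 0.0]
ft_force: [-0.1, -0.1, 0.0]
grip_width: 0.847
grasp_force: 0.0
```

```bash
python3 meas.py .4137 -.1547 .018 80 30 120,140,160 w6.png
```

```text
14.2 [ 0.4151 -0.1537  0.1115] [0.76 0.65 0.   0.  ] [ 1.01  0.1  -0.78  2.03  0.08  1.04  0.04]
[272 209]
120 out [269.8 207.8] [30.2 48.4] [ 0.4118 -0.1532]
120 out [332.7 211. ] [36.1 43.9] [ 0.4552 -0.1624]
120 out [210.4 164.8] [42.5 61.8] [ 0.3767 -0.1169]
120 out [319.6 145.8] [40.2 52.6] [ 0.4515 -0.1157]
120 out [247.8 198.9] [107.1 117. ] [ 0.3976 -0.1445]
140 out [269.9 204.6] [60.5 63.9] [ 0.4122 -0.151 ]
160 out [287.2 199. ] [32.3 50.3] [ 0.4248 -0.1488]
160 out [266.1 203.7] [53.3 59.9] [ 0.4097 -0.1499]
```

View pics/w6.png

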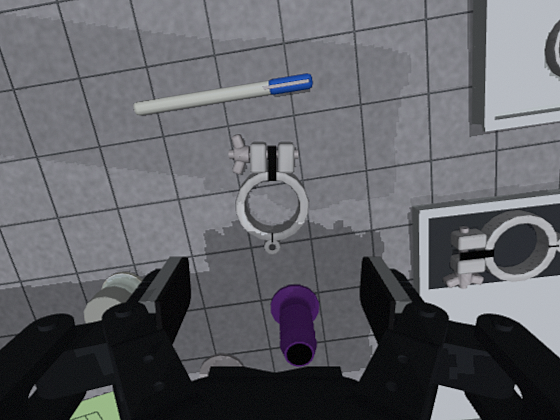

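The clamp is squarely aligned between the fingers, ring centre at (272,205) with lugs straight up. The purple decoy at (295,305) is clear of them.

Request:
step_arm --commands '[72,-0.0023,0.002,-0.08,0,0,0,72,-0.0023,0.002,-0.15,0,0,0,72,-0.0023,0.002,-0.175,0,0,0,72,-0.0023,0.002,-0.183,0,0,0,72,-0.0023,0.002,-0.183,0,0,0,72,-0.0023,0.002,-0.183,0,0,0,40,-0.0023,0.002,-0.183,0,0,0,40,-0.0023,0.002,-0.183,0,0,0,40,-0.0023,0.002,-0.183,0,0,0,40,-0.0023,0.002,-0.183,0,0,0]' --squeeze 60

```text
clock: 15.45
position: [0.4133, -0.1537, 0.0029]
ee_rot: [0.761, 0.649, -0.0, 0.001]
ft_force: [-5.7, 2.4, 18.5]
grip_width: 0.59
grasp_force: 58.8
```

Request:
step_arm --commands '[40,0,0,0.05,0,0,0,40,0,0,0.14,0,0,0,40,0.06,-0.06,0.175,0,0,0,40,0.12,-0.12,0.175,0,0,0,40,0.18,-0.18,0.175,0,0,0,40,0.24,-0.24,0.175,0,0,0,40,0.28,-0.28,0.175,0,0,0,40,0.28,-0.28,0.175,0,0,0,40,0.28,-0.28,0.175,0,0,0,40,0.28,-0.28,0.175,0,0,0]'

```text
clock: 16.7
position: [0.5804, -0.3206, 0.1069]
ee_rot: [0.76, 0.65, -0.0, 0.0]
ft_force: [0.6, -0.1, -0.7]
grip_width: 0.585
grasp_force: 62.7
```

```bash
python3 meas.py .58 -.32 .018 80 300 120 w7.png; python3 -c "from h import *;s=get_obs();print(s['grip_width'],s['ft_force'])"
```

```text
16.75 [ 0.5804 -0.3208  0.1069] [ 0.76  0.65 -0.    0.  ] [ 0.9   0.59 -0.65  1.47  0.37  1.21  0.04]
[274 208]
0.5807006641650968 [ 0.69853348 -0.88639568 -1.61913761]
```

View pics/w7.png

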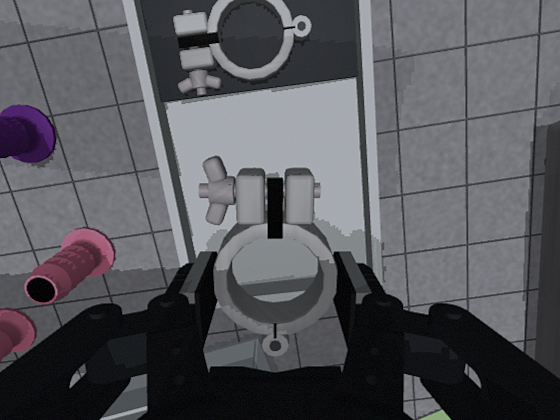

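The clamp is held level over the empty bay: ring at (275,278), lugs at (275,195), foam edge at row 95. Setting it down.

Request:
step_arm --commands '[40,0,0,-0.08,0,0,0,40,0,0,-0.14,0,0,0,40,0,0,-0.16,0,0,0,40,0,0,-0.167,0,0,0,40,0,0,-0.17,0,0,0,40,0,0,-0.171,0,0,0,40,0,0,-0.171,0,0,0,55,0,0,-0.171,0,0,0,64,0,0,-0.171,0,0,0,66,0,0,-0.171,0,0,0]'

```text
clock: 18.0
position: [0.5809, -0.3214, 0.0042]
ee_rot: [0.761, 0.649, 0.0, 0.0]
ft_force: [-0.2, 0.4, 0.5]
grip_width: 0.772
grasp_force: 0.0
```

Request:
step_arm --commands '[66,0,0,0.05,0,0,0,66,0,0,0.14,0,0,0,50,0,0,0.24,0,0,0,50,-0.09,0.01,0.26,0,0,0,50,-0.18,0.02,0.26,0,0,0,50,-0.27,0.03,0.26,0,0,0,50,-0.35,0.03,0.26,0,0,0,50,-0.391,0.0325,0.26,0,0,0,50,-0.391,0.0325,0.26,0,0,0,50,-0.391,0.0325,0.26,0,0,0]'

```text
clock: 19.25
position: [0.3469, -0.3018, 0.1603]
ee_rot: [0.76, 0.649, 0.0, 0.0]
ft_force: [0.8, 0.2, -0.8]
grip_width: 0.584
grasp_force: 0.0
```

```bash
python3 meas.py .3465 -.302 .058 40 15 -40,-60,-80,150 w8.png
```

```text
19.3 [ 0.3472 -0.3016  0.1601] [0.76 0.65 0.   0.  ] [ 1.32  0.07 -0.72  1.94  0.05  1.15  0.42]
[274 204]
-40 out [273.5 201.8] [21.2 21.9] [ 0.3462 -0.2998]
-60 out [273.5 201.7] [21.6 22.2] [ 0.3462 -0.2998]
-80 out [273.5 201.7] [21.9 22.6] [ 0.3462 -0.2997]
150 out [273.4 201.7] [25.1 25.5] [ 0.3462 -0.2998]
```

View pics/w8.png

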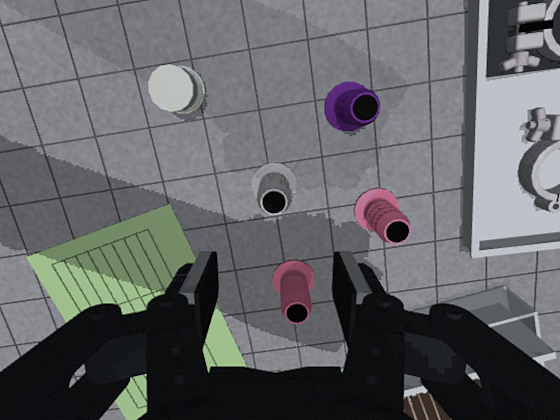

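The adapter top is at (273,202), centred between the fingers, with the purple at (352,106) and pinks at (376,205) and (293,277) clear. I'll grip the stem.

Request:
step_arm --commands '[50,-0.0015,0.003,-0.06,0,0,0,50,-0.0015,0.003,-0.14,0,0,0,50,-0.0015,0.003,-0.2,0,0,0,50,-0.0015,0.003,-0.225,0,0,0,50,-0.0015,0.003,-0.23,0,0,0,50,-0.0015,0.003,-0.23,0,0,0,15,-0.0015,0.003,-0.23,0,0,0,15,-0.0015,0.003,-0.23,0,0,0,15,-0.0015,0.003,-0.23,0,0,0,15,-0.0015,0.003,-0.23,0,0,0]' --squeeze 60

```text
clock: 20.55
position: [0.3458, -0.3006, 0.023]
ee_rot: [0.761, 0.649, -0.0, 0.001]
ft_force: [-0.7, 0.5, 5.9]
grip_width: 0.285
grasp_force: 58.4
```

Request:
step_arm --commands '[15,0,0,0.05,0,0,0,15,0,0,0.14,0,0,0,15,0,0,0.24,0,0,0,15,0.05,0.08,0.26,0,0,0,15,0.08,0.17,0.26,0,0,0,15,0.11,0.26,0.26,0,0,0.02,15,0.14,0.34,0.26,0,0,0.05,15,0.17,0.42,0.26,0,0,0.05,15,0.2,0.5,0.26,0,0,0.05,15,0.2,0.5,0.26,0,0,0.05]'

```text
clock: 21.8
position: [0.4659, 0.0043, 0.1786]
ee_rot: [0.705, 0.709, 0.001, 0.0]
ft_force: [-0.0, -0.7, -1.2]
grip_width: 0.283
grasp_force: 59.2
```

```bash
python3 -c "from h import *;s=get_obs();print(s['grip_width'],s['joint_pos'].round(2),s['position'])"
```

```text
0.2828285223482734 [ 0.94  0.12 -1.09  1.89  0.11  1.19 -0.18] [0.46590656 0.00426198 0.17857927]
```

Request:
step_arm --commands '[15,0.03,0.08,0,0,0,0,15,0.06,0.16,0,0,0,0,15,0.09,0.24,0,0,0,0,15,0.12,0.32,0,0,0,0,15,0.15,0.4,0,0,0,0,15,0.17,0.48,0,0,0,0,15,0.187,0.535,0,0,0,0,15,0.187,0.535,0,0,0,0,15,0.187,0.535,-0.05,0,0,0,15,0.187,0.535,-0.1,0,0,0]'

```text
clock: 23.05
position: [0.5783, 0.319, 0.1175]
ee_rot: [0.708, 0.706, 0.0, 0.001]
ft_force: [-0.2, -0.2, -1.2]
grip_width: 0.281
grasp_force: 59.4
```

```bash
python3 meas.py .578 .325 .003 60 300 120 w9.png;  python3 -c "from h import *;s=get_obs();print(s['grip_width'],s['ft_force'])"
```

```text
23.1 [0.5767 0.3175 0.1129] [ 0.708  0.706 -0.003  0.   ] [ 0.08  0.69 -0.95  1.46  0.57  1.29 -0.93]
[274 192]
0.2852059830614977 [-1.15690103 -1.48956336 -5.50418123]
```

View pics/w9.png

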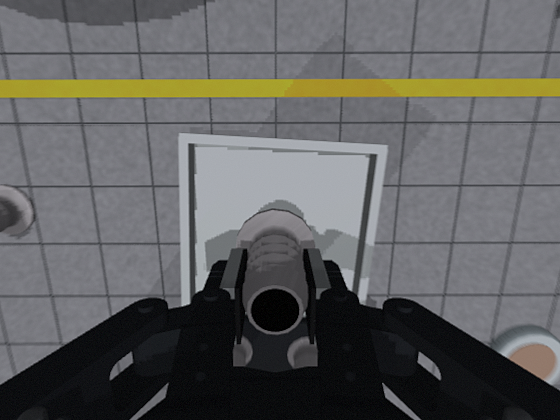

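The adapter is held upright with its flange at (275,235), over the bay with margin to the far wall at row 148. Lowering in two stages.

Request:
step_arm --commands '[15,0,0,0,0,0,0,15,0,0,-0.05,0,0,0,15,0,0,-0.1,0,0,0,15,0,0,-0.13,0,0,0,15,0,0,-0.14,0,0,0,15,0,0,-0.14,0,0,0,15,0,0,-0.14,0,0,0,15,0,0,-0.14,0,0,0,15,0,0,-0.14,0,0,0,15,0,0,-0.14,0,0,0]'

```text
clock: 24.35
position: [0.5775, 0.321, 0.0341]
ee_rot: [0.707, 0.707, 0.0, 0.0]
ft_force: [-0.0, 0.0, -1.2]
grip_width: 0.286
grasp_force: 59.4
```

Request:
step_arm --commands '[15,0,0,-0.006,0,0,0,15,0,0,-0.01,0,0,0,15,0,0,-0.013,0,0,0,15,0,0,-0.0135,0,0,0,15,0,0,-0.0135,0,0,0,30,0,0,-0.0135,0,0,0,40,0,0,-0.0135,0,0,0,50,0,0,-0.0135,0,0,0,50,0,0,-0.0135,0,0,0,50,0,0,0.02,0,0,0]'

```text
clock: 25.6
position: [0.5767, 0.3204, 0.0453]
ee_rot: [0.707, 0.707, -0.001, -0.0]
ft_force: [-0.0, 0.3, 1.1]
grip_width: 0.58
grasp_force: 0.0
```

Request:
step_arm --commands '[50,0,0,0.08,0,0,0,50,0,0,0.17,0,0,0,50,-0.06,-0.01,0.19,0,0,0,50,-0.14,-0.02,0.19,0,0,0,50,-0.22,-0.02,0.19,0,0,0,50,-0.29,-0.02,0.19,0,0,0,50,-0.34,-0.02,0.19,0,0,0,50,-0.34,-0.02,0.19,0,0,0,50,-0.34,-0.02,0.19,0,0,0,50,-0.34,-0.02,0.19,0,0,0]'

```text
clock: 26.85
position: [0.3742, 0.3091, 0.1603]
ee_rot: [0.708, 0.707, 0.0, -0.0]
ft_force: [-0.4, -0.6, 0.9]
grip_width: 0.585
grasp_force: 0.0
```

```bash
python3 meas.py .373 .309 .058 40 15 -40,-60,-80,150 w10.png
```

```text
26.9 [0.374  0.3091 0.1601] [ 0.707  0.707  0.    -0.   ] [ 0.31  0.27 -1.22  1.87  0.27  1.19 -0.99]
[273 204]
-40 out [270.9 202.1] [21.3 22.1] [0.3712 0.3108]
-60 out [270.9 202. ] [21.7 22.5] [0.3712 0.3109]
-80 out [268.8 229.8] [33.2 78.8] [0.3696 0.2895]
-80 hole [275.3 226.2] [27.3 35.3] [0.3745 0.2923]
-80 out [270.9 202. ] [22.1 22.9] [0.3712 0.3109]
```

dx = −0.0028/0.6 → −0.0045, dy → 0.003, dz = −0.23.

Request:
step_arm --commands '[50,-0.0045,0.003,-0.06,0,0,0,50,-0.0045,0.003,-0.14,0,0,0,50,-0.0045,0.003,-0.2,0,0,0,50,-0.0045,0.003,-0.225,0,0,0,50,-0.0045,0.003,-0.23,0,0,0,50,-0.0045,0.003,-0.23,0,0,0,15,-0.0045,0.003,-0.23,0,0,0,15,-0.0045,0.003,-0.23,0,0,0,15,-0.0045,0.003,-0.23,0,0,0,15,-0.0045,0.003,-0.23,0,0,0]'

```text
clock: 28.15
position: [0.3714, 0.3111, 0.0231]
ee_rot: [0.707, 0.707, 0.001, 0.0]
ft_force: [-1.5, -1.5, 7.8]
grip_width: 0.287
grasp_force: 58.4
```

Request:
step_arm --commands '[15,0,0,0.05,0,0,0,15,0,0,0.14,0,0,0,15,0,0,0.22,0,0,0,15,0.07,-0.04,0.23,0,0,0,15,0.15,-0.08,0.23,0,0,0,15,0.23,-0.082,0.23,0,0,0,15,0.3,-0.082,0.23,0,0,0,15,0.339,-0.082,0.23,0,0,0,15,0.339,-0.082,0.23,0,0,0,15,0.339,-0.082,0.23,0,0,0]'

```text
clock: 29.4
position: [0.5733, 0.262, 0.1601]
ee_rot: [0.707, 0.707, -0.0, -0.0]
ft_force: [-0.1, 0.4, -1.2]
grip_width: 0.28
grasp_force: 59.2
```

```bash
python3 meas.py .575 .321 .061 50 15 -40,-60 w11.png;  python3 -c "from h import *;s=get_obs();print(s['grip_width'],s['ft_force'])"
```

```text
29.45 [0.5733 0.2619 0.1603] [0.707 0.707 0.    0.   ] [ 0.22  0.59 -1.01  1.5   0.51  1.33 -0.84]
[277 121]
-40 out [281.1 119.6] [23.9 24.6] [0.5774 0.322 ]
-60 out [281.3 120.2] [32. 33.] [0.5775 0.3216]
-60 out [281.1 119.6] [24.3 25.1] [0.5774 0.322 ]
0.28274672831198566 [ 0.04536463 -0.28826259  0.19572995]
```

View pics/w11.png

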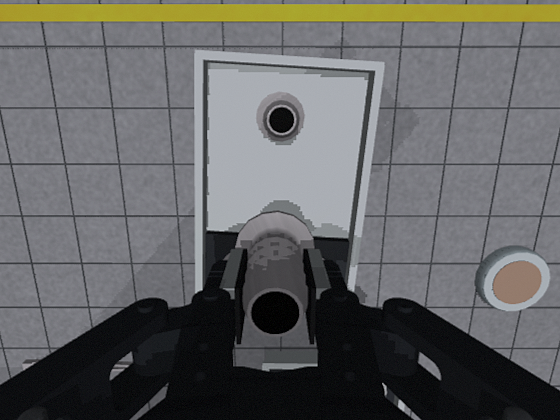

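The first adapter stands upright in the bay at (281,120). The foam edge is at y≈0.221, so setting the second down at y=0.262 is clear of it.

Request:
step_arm --commands '[15,0,0,-0.06,0,0,0,15,0,0,-0.13,0,0,0,15,0,0,-0.18,0,0,0,15,0,0,-0.2,0,0,0,15,0,0,-0.212,0,0,0,15,0,0,-0.212,0,0,0,15,0,0,-0.218,0,0,0,15,0,0,-0.222,0,0,0,15,0,0,-0.223,0,0,0,15,0,0,-0.223,0,0,0]'

```text
clock: 30.7
position: [0.5742, 0.2617, 0.0262]
ee_rot: [0.707, 0.707, 0.0, 0.0]
ft_force: [0.4, -0.2, -1.3]
grip_width: 0.284
grasp_force: 59.4
```

Request:
step_arm --commands '[30,0,0,0,0,0,0,40,0,0,0,0,0,0,50,0,0,0,0,0,0,50,0,0,0,0,0,0,50,0,0,0.04,0,0,0,50,0,0,0.12,0,0,0,50,0,0,0.2,0,0,0,50,-0.07,-0.02,0.3,0,0,0,50,-0.12,-0.07,0.38,0,0,0,50,-0.18,-0.1,0.42,0,0,0]'

```text
clock: 31.95
position: [0.4657, 0.2019, 0.2812]
ee_rot: [0.707, 0.707, 0.001, 0.001]
ft_force: [-0.0, -2.1, 3.9]
grip_width: 0.588
grasp_force: 0.0
```

Run:
```python
from h import *
a=snap('scene','s2.png'); b=snap('wrist','w12.png'); print(get_obs()['clock'],get_obs()['position'])
c=cv2.resize(a[85:345,130:410],None,fx=2.3,fy=2.3,interpolation=cv2.INTER_CUBIC); cv2.imwrite('pics/c2.png',c[:,:,::-1])
```

```text
32.05 [0.46504048 0.20065904 0.28306925]
```

View pics/c2.png

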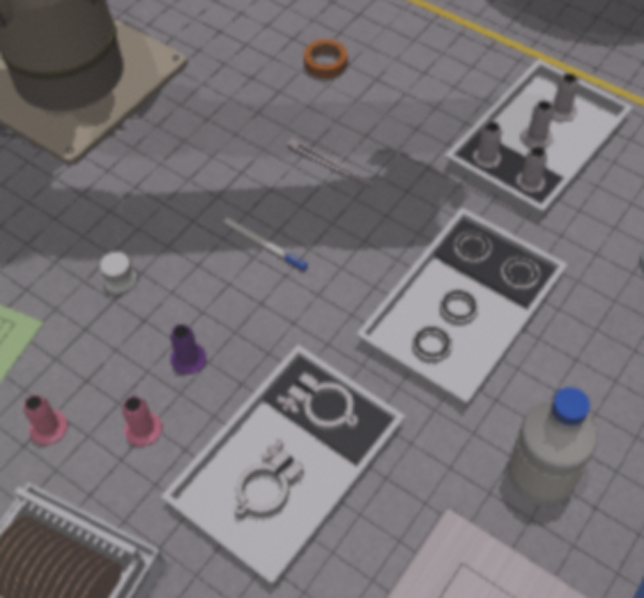

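The view shows all five fittings on the bay floors: clamp at (262,488), rings at (458,307) and (432,343), adapters upright at (540,125) and (566,98). The decoys and the carrier have not moved.

```bash
python3 -c "
from workcell import *
print(hand_in())"
```

```text
the job is handed in; nothing more can be done
None
```

All five fittings are in their matching trays, lying flat or standing upright on the bare bay floors, with the wafer carrier and look-alikes untouched; I handed the job in at about 32 s.

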